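# Sort the left-hand and right-hand shelf brackets into their trays

## Robot

A 6-joint arm with a two-finger parallel gripper is mounted at the origin on a cart in front of the work surface, level with it; the furniture and walls round the work are solid. World frame = base frame: x ahead of the robot, y to its left, z up, the work surface at z = 0. Lengths are in m, angles in degrees, forces in N, time in s.
With the tool pointing down it reaches from about 0.325 to 0.775 m from the base axis. Payload 9.3 kg.
Tool frame: the origin (TCP) lies between the finger pads; the fingertips stand 14 mm ahead of it and the grasp point (between the pads) lies 5 mm behind it (robot.tip_reach is the distance from the TCP to the fingertips, in m); z points along the fingers, y is the line along which they close (so a half turn about z gives the same grasp; the last joint's range is limited). The gripper opens to 85 mm and grips with 20 to 120 N. Pads are 22 mm wide; open, the fingers measure 114 mm over their backs; the gripper's body (76 mm by 85 mm) begins 54 mm behind the grasp point. The pads swing forward as they close: fully open they stand 13 mm farther back than shut.
Start: joints at [54.626, 14.817, 1.232, 76.415, 0, 81.257], TCP at [0.247, 0.492, 0.245] pointing down, gripper open.
Joint ranges: [-174.27, 174.27], [-52.1, 104.24], [-59.71, 78.15], [-110.17, 111.67], [-87.03, 83.33], [-180, 180]. Speed limits (degrees/s): [127.2, 127.2, 159.86, 180, 180, 180].

## Interface

Orientations are given as a 3x3 rotation matrix whose columns are the frame's x, y, z axes.
In Python, from cell import robot, vision, order gives the robot as it stands.
- The arm moves only by the tool send_rows, never from a script. Its argument "increments" is one flat list of numbers, 5 for each row, row after row: the finger opening in mm, from 0 to 85.4, then the shift along the tool's x, y, z normalised to -1 to 1, where 1 is 30 mm, then the turn about the tool's z normalised to -1 to 1, where 1 is 6 degrees. A call has exactly 5 rows; each row shifts and turns the commanded pose from where the row before left it, along the tool's axes as they then stand; what a row does not reach is not made up. A row lasts 1/12 s, in which the tool goes at most 41.7 mm and 7.16 degrees, less where a joint would pass 70% of its speed; a pose out of reach is approached as far as the arm can. A call with a number of a shift or a turn outside -1 to 1 is refused whole. A call with a gripper value outside its range is refused whole. The fingers move at their own pace and stop on an object; "force" is the grip in N (left out, the last holds). Time passes only in rows, so rows that do not move let the fingers close, or fill a call up. It gives the time, the measured TCP pose, the force, the opening and the grip force at its end, in the units of the state.
- robot.state(): the state, without advancing time (a new reading comes with each control period).
- vision.snapshot(name): name is "scene" or "top" or "wrist"; returns a dict with "color" (400x640x3 uint8, red, green, blue), "fx", "fy", "cx", "cy" (pixels), "origin" and "orientation" of the camera in the world. Camera axes: x right, y up, looking along -z (the intrinsics and any distortion apply to the point x, -y, -z); pixel columns grow to the right and rows downward; lengths in m; the calibration is good to about 2 mm. The wrist camera is an equidistant fisheye: a pixel r from the principal point sees the ray r / f radians off the axis. A picture is of the moment at which its call begins. There is no depth.
- order.hand_in(): hands the job in; it is judged then, once.
The state is a dict: "time": time; "joint_pos": joint angles; "qd": joint speeds; "tau": joint torques, N m; "ee_pos": TCP position; "ee_rot": TCP orientation; "wrist_force": force on the tool from outside, world axes, zero at the start; "ft_torque": the same for the moment, N m; "width": finger opening in m; "gripper_force": force on a finger pad.
Only numpy, scipy, OpenCV 4.12 (cv2) and the standard library are available. Lean on these libraries where they do the work, as an engineer would, in place of code of your own. Each camera call takes 0.05 s, during which the arm holds its last target. There are 200 camera calls.

## Task

Two mirror-image dark steel shelf brackets stand on the lab table; seen from above, the left-hand one has the outline of a capital L and the right-hand one is its mirror image. Put the left-hand bracket into the grey tray on the robot's left and the right-hand bracket into the grey tray on the robot's right, each standing upright with its base flat on the tray floor, and let go of them.

Things in the scene. Friction and masses are not known exactly. Their poses are not given: they have to be found in the camera images.
- bracket_left: Loose dark steel bracket, about 120 g, standing on an L-shaped base 6 mm thick: stem 84 (x) x 24 mm; foot at the +x end (x 16 to 42 mm) out to y = +46 mm. Upright rib along the stem, 10 mm thick, 74 long, top at z 35 mm: grip it here, across y. Boss, 16 mm wide, 40 high, at the end away from the foot. Origin: underside, middle of stem, below the rib; z up. From above its outline is a capital L.
- bracket_right: Loose dark steel bracket, about 120 g, standing on an L-shaped base 6 mm thick: stem 84 (x) x 24 mm; foot at the +x end (x 16 to 42 mm) out to y = -46 mm. Upright rib along the stem, 10 mm thick, 74 long, top at z 35 mm: grip it here, across y. Boss, 16 mm wide, 40 high, at the end away from the foot. Origin: underside, middle of stem, below the rib; z up. From above its outline is a mirrored L.
- tray_left: Fixed open grey plastic tray on the robot's left (+y). Outside 190 (x) x 170 (y) x 45 mm high, walls and floor 5 mm, rim lip 4 mm wider all round; inside 180 x 160 mm, floor 5 mm above the table. It does not move when touched. Origin: centre of its underside, z up.
- tray_right: Fixed open grey plastic tray on the robot's right (-y). Outside 190 (x) x 170 (y) x 45 mm high, walls and floor 5 mm, rim lip 4 mm wider all round; inside 180 x 160 mm, floor 5 mm above the table. It does not move when touched. Origin: centre of its underside, z up.
Mind the look-alikes: they are no part of the job. Leave any red or turquoise look-alike of the bracket_left alone.

How it is judged (in metres and radians):
At the end, for the whole second after the job is handed in: The left-hand bracket is in the left tray and the right-hand bracket in the right tray: each within the tray's inner walls, its base on the floor (underside within 7 mm of it), upright within 10 degrees, and at rest (x of bracket_left in the frame of tray_left between -0.09 and 0.09 m and y of bracket_left in the frame of tray_left between -0.08 and 0.08 m and z of bracket_left in the frame of tray_left below 0.012 m and angle between each of bracket_left, bracket_right's own z axis and vertical below 0.17 rad and linear speed of each of bracket_left, bracket_right below 0.02 m/s and x of bracket_right in the frame of tray_right between -0.09 and 0.09 m and y of bracket_right in the frame of tray_right between -0.08 and 0.08 m and z of bracket_right in the frame of tray_right below 0.012 m); the robot touches nothing.
It also fails if it takes over 54 s, if anything falls off the work surface, if the arm or the gripper's body presses on something with over 40 N, if the wrist force passes 120 N, or if a joint passes its speed limit or range.

## Working session

There is one attempt and no reset: what is moved stays moved. The work goes in short steps, Python scripts to look and compute and a tool call to move; the robot and the scene stay as the last step left them, time stands still between calls to the robot, and variables do not carry over. Pictures are saved under pics/ and viewed, at most 10 in all, crops included, and the job is handed in when it is done.

Besides the shell and the picture viewer there is one more tool, called after ">>>" by a JSON object that holds its "fn" and its "kwargs", one argument or row to a line. send_rows: Moves the arm, as the interface text tells. Its arguments: {"type":"object","properties":{"increments":{"type":"array"},"force":{"type":"number"}},"required":["increments"]}

```bash
mkdir -p pics; ls; python3 - <<'E'
from cell import robot, vision
import cv2,numpy as np
for n in("top","scene"):
    s=vision.snapshot(n); cv2.imwrite(f"pics/{n}0.png",s["color"][:,:,::-1]); print(n,s["fx"],s["fy"],s["cx"],s["cy"],s["origin"],np.round(s["orientation"],4).tolist(),[k for k in s])
st=robot.state();print(st["time"],st["ee_pos"],np.round(st["ee_rot"],3).tolist(),st["width"])
E
```

```text
pics
top 447.3857249513522 447.3857249513522 330.74101184823184 197.15723257238957 [ 0.47327911 -0.00565307  1.43606129] [[0.0133, 0.9984, -0.055], [-0.9998, 0.0125, -0.0143], [-0.0136, 0.0552, 0.9984]] ['color', 'fx', 'fy', 'cx', 'cy', 'origin', 'orientation']
scene 476.28797122839444 476.28797122839444 318.0461907472153 201.36126886269895 [-0.29026637 -0.83794926  1.00570863] [[0.7211, 0.4315, -0.5421], [-0.6926, 0.4692, -0.5478], [0.018, 0.7705, 0.6372]] ['color', 'fx', 'fy', 'cx', 'cy', 'origin', 'orientation']
0.1 [0.24639634 0.4914566  0.24470624] [[-0.894, 0.448, -0.001], [0.448, 0.894, -0.001], [0.0, -0.001, -1.0]] 0.08542089326743799
```

View pics/top0.png

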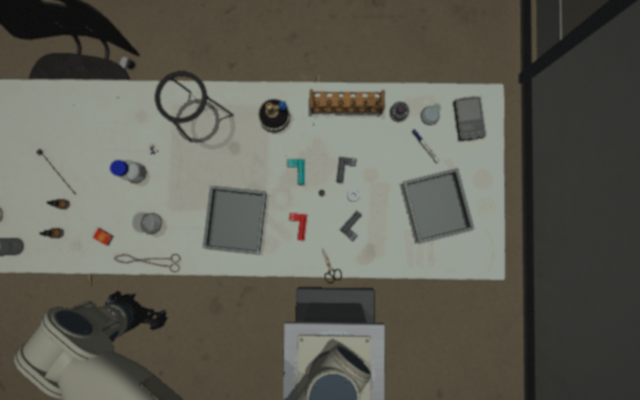

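View pics/scene0.png

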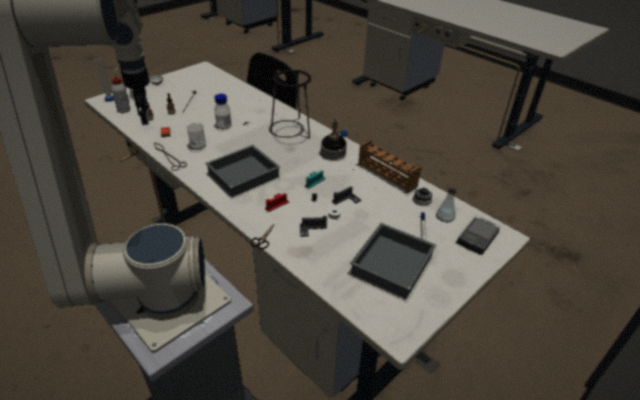

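The top view shows dark brackets near (345,168) and (351,226), the turquoise one at (297,170) and the red one at (299,226). The trays are at (236,219) on the left and (437,205) on the right. Next I'll enlarge the brackets to tell left from right.

```bash
cat > h.py <<'E'
import cv2,numpy as np
from cell import robot,vision
def world(s,px,z):
    px=np.atleast_2d(px).astype(float)
    d=np.c_[(px[:,0]-s["cx"])/s["fx"],-(px[:,1]-s["cy"])/s["fy"],-np.ones(len(px))]@np.array(s["orientation"]).T
    o=np.array(s["origin"]); return o+d*((z-o[2])/d[:,2])[:,None]
def pix(s,P):
    c=(np.atleast_2d(P)-s["origin"])@np.array(s["orientation"]); return np.c_[s["cx"]-s["fx"]*c[:,0]/c[:,2],s["cy"]+s["fy"]*c[:,1]/c[:,2]]
E
python3 - <<'E'
from h import *
s=vision.snapshot("top")
c=s["color"][145:255,280:380,::-1]
cv2.imwrite("pics/crop1.png",cv2.resize(c,None,fx=5.4,fy=5.4,interpolation=cv2.INTER_CUBIC))
g=s["color"].max(2)
for (a,b,x0,x1) in((150,190,330,362),(208,245,333,366)):
    m=(g[a:b,x0:x1]<95).astype(np.uint8)
    n,l,st,ce=cv2.connectedComponentsWithStats(m);k=1+np.argmax(st[1:,4])
    q=(l==k).astype(np.uint8)
    print("\n".join("".join(".#"[v] for v in r) for r in q))
    print(world(s,ce[k]+[x0,a],.01).round(3),st[k])
g2=cv2.cvtColor(s["color"],cv2.COLOR_RGB2GRAY)
for (a,b,x0,x1) in((175,262,190,280),(160,250,390,482)):
    m=(g2[a:b,x0:x1]<130).astype(np.uint8)
    n,l,st,ce=cv2.connectedComponentsWithStats(m);k=1+np.argmax(st[1:,4])
    r=cv2.minAreaRect(np.argwhere(l==k)[:,::-1].astype(np.float32))
    print(r, world(s,cv2.boxPoints(r)+[x0,a],.045).round(3).tolist(),world(s,np.array(r[0])+[x0,a],.045).round(3))
E
```

```text
................................
................................
................................
................................
................................
................................
................................
..........##....................
.........##########.............
.........#############..........
.........#############..........
.........#################......
.........################.......
.........##############.#.......
.........################.......
........#######.....#####.......
........#######.................
........######..................
........######..................
........######..................
........######..................
........######..................
........######..................
........######..................
.......#######..................
.......######...................
.......######...................
.......######...................
.......######...................
.......######...................
.......######...................
.......######...................
........####....................
...........
[... 1305 characters left out ...]
.###...........
...................##............
.................................
.................................
.................................
.................................
.................................
[[ 0.463 -0.049  0.01 ]] [  8   4  20  28 220]
((45.29878234863281, 44.31098175048828), (60.29561996459961, 65.2650375366211), 6.34019136428833) [[0.385, 0.413, 0.045], [0.588, 0.396, 0.045], [0.569, 0.208, 0.045], [0.368, 0.226, 0.045]] [[0.477 0.311 0.045]]
((46.3173713684082, 45.789817810058594), (64.61231231689453, 62.03889083862305), 75.57923126220703) [[0.599, -0.195, 0.045], [0.65, -0.382, 0.045], [0.456, -0.431, 0.045], [0.406, -0.246, 0.045]] [[ 0.527 -0.314  0.045]]
```

View pics/crop1.png

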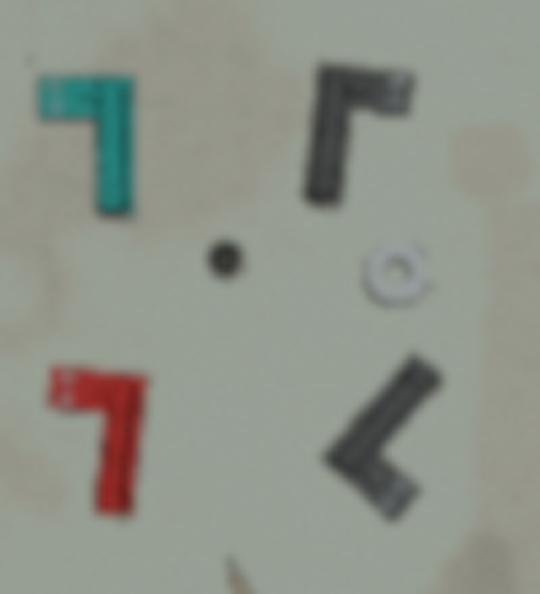

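The dark bracket at top pixels (351,226), lower, has its foot counter-clockwise from the stem. That makes a true L, so it is bracket_left. The dark one at (345,168), upper, has its foot clockwise from the stem, so it is the mirrored bracket_right. Red at (299,226) and turquoise at (297,170) are the look-alikes and stay put. Next I'll fit the poses.

```bash
cat >> h.py <<'E'
def box(x0,x1,y0,y1,z0,z1): return np.array([[x,y,z] for x in(x0,x1) for y in(y0,y1) for z in(z0,z1)])/1000
def fit(s,g0,sg,rng=14,U=4):
    from scipy.optimize import minimize
    parts=[box(-42,42,-12,12,0,6),box(16,42,*sorted((-12*sg,46*sg)),0,6),box(-37,37,-5,5,0,35),box(-42,-26,-8,8,0,40)]
    c=pix(s,[[g0[0],g0[1],.01]])[0]; r=32
    x0,y0=int(c[0])-r,int(c[1])-r
    g=s["color"][y0:y0+2*r,x0:x0+2*r].max(2).astype(float)
    t=cv2.resize(np.clip((145-g)/75,0,1),None,fx=U,fy=U,interpolation=cv2.INTER_LINEAR)
    def cost(p):
        a=np.radians(p[2]*10);R=np.array([[np.cos(a),-np.sin(a),0],[np.sin(a),np.cos(a),0],[0,0,1]])
        m=np.zeros(t.shape,np.uint8)
        for b in parts:
            q=(pix(s,b@R.T+[p[0]/100,p[1]/100,0])-[x0,y0]+.5)*U-.5
            cv2.fillConvexPoly(m,cv2.convexHull((q*16).astype(np.int32)),255,shift=4)
        m=cv2.GaussianBlur(m/255.,(0,0),.6*U)
        return np.abs(m-t).sum()/U/U
    b=min((minimize(cost,[g0[0]*100+i,g0[1]*100+j,g0[2]/10],method="Nelder-Mead",options=dict(initial_simplex=np.array([g0[0]*100+i,g0[1]*100+j,g0[2]/10])+[[0,0,0],[.8,0,0],[0,.8,0],[0,0,.8]])) for i in(-.5,.5) for j in(-.5,.5)),key=lambda r:r.fun)
    return [b.x[0]/100,b.x[1]/100,b.x[2]*10],b.fun
E
python3 - <<'E'
from h import *
s=vision.snapshot("top")
print(fit(s,[.47,-.055,131],1)); print(fit(s,[.64,-.015,-3],-1))
E
```

```text
([np.float64(0.4737046079083235), np.float64(-0.048556191884600544), np.float64(137.8699905593811)], np.float64(82.8580699413668))
([np.float64(0.6411725343645852), np.float64(-0.015436452810043595), np.float64(-5.531157945491839)], np.float64(81.72793752805337))
```

The fits are consistent: left bracket (0.474,-0.049) yaw 138, right bracket (0.641,-0.015) yaw -5.5. Moving above the left one.

>>> {"fn": "send_rows", "kwargs": {
  "increments": [85,-0.737,-0.633,0,0,85,-0.737,-0.633,0,0,85,-0.737,-0.633,0,0,85,-0.737,-0.633,0,0,85,-0.737,-0.633,0,0],
  "force": 50
}}

```text
time: 0.62
ee_pos: [0.3029, 0.356, 0.2451]
ee_rot: [[-0.894, 0.448, -0.0], [0.448, 0.894, -0.0], [0.0, -0.0, -1.0]]
wrist_force: [0.5, 0.3, -0.7]
width: 0.0847
gripper_force: 0.0
```

>>> {"fn": "send_rows", "kwargs": {
  "increments": [85,-0.737,-0.633,0,0,85,-0.737,-0.633,0,0,85,-0.737,-0.633,0,0,85,-0.737,-0.633,0,0,85,-0.737,-0.633,0,0]
}}

```text
time: 1.03
ee_pos: [0.3592, 0.2214, 0.2453]
ee_rot: [[-0.894, 0.448, 0.0], [0.448, 0.894, 0.0], [-0.0, 0.0, -1.0]]
wrist_force: [-0.1, 0.5, 0.6]
width: 0.0847
gripper_force: 0.0
```

>>> {"fn": "send_rows", "kwargs": {
  "increments": [85,-0.737,-0.633,0,0,85,-0.737,-0.633,0,0,85,-0.737,-0.633,0,0,85,-0.737,-0.633,0,0,85,-0.737,-0.633,0,0]
}}

```text
time: 1.45
ee_pos: [0.4155, 0.087, 0.2453]
ee_rot: [[-0.894, 0.448, 0.0], [0.448, 0.894, 0.0], [-0.0, 0.0, -1.0]]
wrist_force: [-0.1, 0.6, -0.2]
width: 0.0847
gripper_force: 0.0
```

>>> {"fn": "send_rows", "kwargs": {
  "increments": [85,-0.737,-0.633,0,0,85,-0.737,-0.633,0,0,85,-0.737,-0.633,0,0,85,-0.737,-0.633,0,0,85,-0.737,-0.633,0,0]
}}

```text
time: 1.87
ee_pos: [0.4718, -0.0476, 0.2452]
ee_rot: [[-0.894, 0.448, -0.0], [0.448, 0.894, 0.0], [0.0, 0.0, -1.0]]
wrist_force: [0.4, 1.9, 0.3]
width: 0.085
gripper_force: 0.0
```

>>> {"fn": "send_rows", "kwargs": {
  "increments": [85,0,0,0.65,0.52,85,0,0,0.65,0.52,85,0,0,0.65,0.52,85,0,0,0.65,0.52,85,0,0,0.65,0.52]
}}

```text
time: 2.28
ee_pos: [0.4714, -0.0462, 0.1468]
ee_rot: [[-0.738, 0.674, -0.0], [0.674, 0.738, 0.0], [0.0, -0.0, -1.0]]
wrist_force: [-0.2, -0.3, -0.5]
width: 0.085
gripper_force: 0.0
```

```bash
python3 - <<'E'
from h import *
s=vision.snapshot("wrist"); cv2.imwrite("pics/w1.png",s["color"][:,:,::-1]); print(s["fx"],s["cx"],s["cy"],s["origin"],np.round(s["orientation"],3).tolist())
def fpix(P):
    c=(np.atleast_2d(P)-s["origin"])@np.array(s["orientation"]);v=np.c_[c[:,0],-c[:,1]];n=np.linalg.norm(v,axis=1)
    r=np.arctan2(n,-c[:,2])*s["fx"]; return [s["cx"],s["cy"]]+v/n[:,None]*r[:,None]
a=np.radians(138);R=np.array([[np.cos(a),-np.sin(a)],[np.sin(a),np.cos(a)]])
im=s["color"][:,:,::-1].copy()
for q,z in((np.array([[-37,-5],[37,-5],[37,5],[-37,5]]),.035),(np.array([[-42,-12],[42,-12],[42,46],[16,46],[16,12],[-42,12]]),.003)):
    w=q/1000@R.T+[.4737,-.0486]
    cv2.polylines(im,[fpix(np.c_[w,np.full(len(w),z)]).astype(int)],True,(0,255,0),1)
cv2.imwrite("pics/w1o.png",im)
E
```

```text
309.70691628693146 316.3253776909352 199.10670734857197 [0.41677927 0.00451386 0.276779  ] [[0.674, -0.706, -0.215], [0.738, 0.645, 0.196], [0.001, -0.291, 0.957]]
```

View pics/w1o.png

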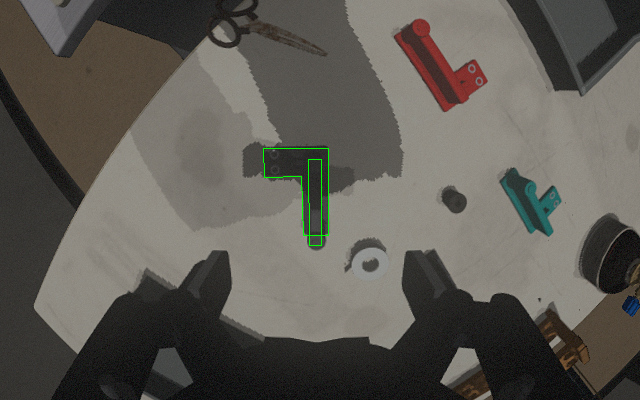

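The wrist view shows the bracket with its foot at (265,162) and stem down to (316,247). The overlay is close, but I need an enlarged crop of the rib.

```bash
python3 - <<'E'
import cv2,numpy as np
a=[cv2.imread(f"pics/{n}.png")[130:265,230:370] for n in("w1","w1o")]
a[0]=np.clip(a[0].astype(float)*2,0,255).astype(np.uint8)
cv2.imwrite("pics/c2.png",cv2.resize(np.hstack(a),None,fx=2.8,fy=4,interpolation=cv2.INTER_CUBIC))
E
```

```text
(no output)
```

View pics/c2.png

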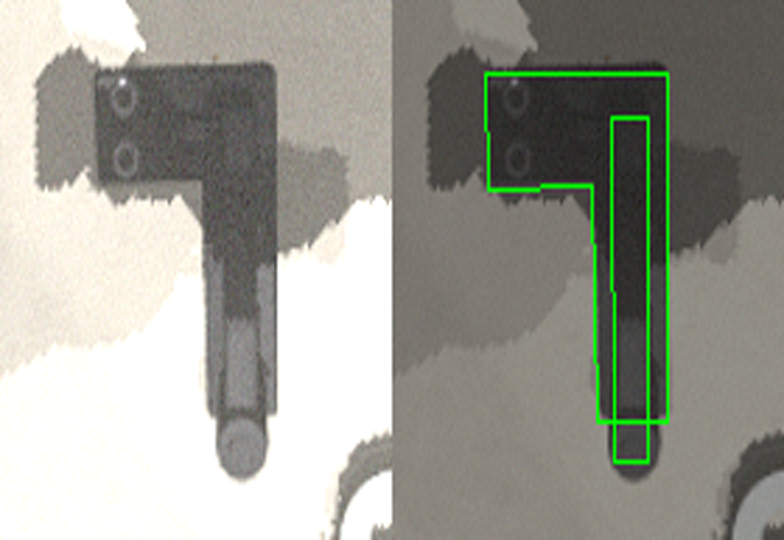

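The fit holds to about 2 mm. Descending and gripping.

>>> {"fn": "send_rows", "kwargs": {
  "increments": [85,0,0,0.9,0,85,0,0,0.9,0,85,0,0,0.9,0,85,0,0,0.9,0,85,0,0,0.45,0]
}}

```text
time: 2.75
ee_pos: [0.4705, -0.0458, 0.0242]
ee_rot: [[-0.741, 0.671, -0.003], [0.671, 0.741, 0.001], [0.002, -0.001, -1.0]]
wrist_force: [0.3, 0.9, -0.6]
width: 0.0851
gripper_force: 0.0
```

>>> {"fn": "send_rows", "kwargs": {
  "increments": [0,0,0,0,0,0,0,0,0,0,0,0,0,0,0,0,0,0,0,0,0,0,0,0,0],
  "force": 60
}}

```text
time: 3.17
ee_pos: [0.4723, -0.0463, 0.0274]
ee_rot: [[-0.741, 0.672, 0.002], [0.672, 0.741, -0.001], [-0.002, 0.001, -1.0]]
wrist_force: [0.3, -0.3, -1.0]
width: 0.0249
gripper_force: 0.0
```

>>> {"fn": "send_rows", "kwargs": {
  "increments": [0,0,0,0,0,0,0,0,0,0,0,0,0,0,0,0,0,0,0,0,0,0,0,0,0]
}}

```text
time: 3.58
ee_pos: [0.4721, -0.0462, 0.0272]
ee_rot: [[-0.741, 0.672, 0.002], [0.672, 0.741, -0.0], [-0.002, 0.001, -1.0]]
wrist_force: [-0.7, 0.4, 6.8]
width: 0.0086
gripper_force: 59.4
```

>>> {"fn": "send_rows", "kwargs": {
  "increments": [0,0,0,-0.4,0,0,0,0,-0.8,0,0,0,0,-0.9,0,0,0,0,-0.9,0,0,0,0,-0.6,0]
}}

```text
time: 4.0
ee_pos: [0.472, -0.0462, 0.1369]
ee_rot: [[-0.741, 0.672, 0.002], [0.672, 0.741, -0.001], [-0.002, 0.001, -1.0]]
wrist_force: [0.1, 0.9, -1.0]
width: 0.0087
gripper_force: 58.6
```

>>> {"fn": "send_rows", "kwargs": {
  "increments": [0,0.3,0.35,0,0,0,0.531,0.62,0,0,0,0.531,0.62,0,0,0,0.531,0.62,0,0,0,0.531,0.62,0,0]
}}

```text
time: 4.42
ee_pos: [0.4746, 0.0667, 0.1347]
ee_rot: [[-0.74, 0.672, 0.001], [0.672, 0.74, 0.0], [-0.0, 0.0, -1.0]]
wrist_force: [0.8, -0.8, -1.3]
width: 0.0089
gripper_force: 58.6
```

>>> {"fn": "send_rows", "kwargs": {
  "increments": [0,0.531,0.62,0,0,0,0.531,0.62,0,0,0,0.531,0.62,0,0,0,0.531,0.62,0,0,0,0.531,0.62,0,0]
}}

```text
time: 4.83
ee_pos: [0.4781, 0.1893, 0.1346]
ee_rot: [[-0.741, 0.672, 0.0], [0.672, 0.741, 0.0], [-0.0, 0.0, -1.0]]
wrist_force: [1.4, -0.4, -0.4]
width: 0.009
gripper_force: 58.6
```

>>> {"fn": "send_rows", "kwargs": {
  "increments": [0,0.531,0.62,0,0,0,0.531,0.62,0,0,0,0.531,0.62,0,0,0,0.531,0.62,0,0,0,0.531,0.62,0,0]
}}

```text
time: 5.25
ee_pos: [0.4816, 0.3117, 0.1346]
ee_rot: [[-0.741, 0.672, 0.0], [0.672, 0.741, 0.0], [-0.0, 0.0, -1.0]]
wrist_force: [0.5, 0.3, -0.7]
width: 0.0088
gripper_force: 58.6
```

```bash
python3 - <<'E'
from h import *
st=robot.state();print(st["time"],st["ee_pos"],st["width"],st["gripper_force"],st["wrist_force"])
w=vision.snapshot("wrist")["color"][:,:,::-1]
s=vision.snapshot("scene")["color"][:,:,::-1]
cv2.imwrite("pics/w2.png",np.vstack([np.clip(w[60:300,170:470].astype(float)*1.5,0,255).astype(np.uint8),cv2.resize(s[100:220,170:320],(300,240))]))
E
```

```text
5.25 [0.48162325 0.31171265 0.13456673] 0.008802556607734465 58.64573836326599 [ 0.48586179  0.30682892 -0.70224634]
```

View pics/w2.png

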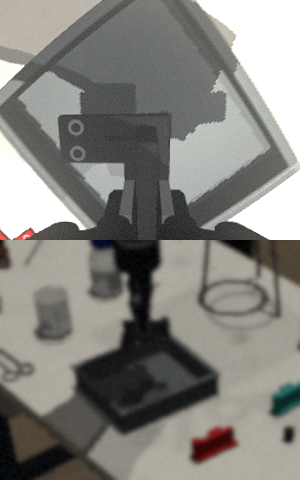

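The bracket is held upright over the left tray: foot at about (100,135) in the crop, tray walls well clear all round. Lowering.

>>> {"fn": "send_rows", "kwargs": {
  "increments": [0,0,0,0.9,0,0,0,0,0.9,0,0,0,0,0.8,0,0,0,0,0.5,0,0,0,0,0.25,0]
}}

```text
time: 5.77
ee_pos: [0.4807, 0.3095, 0.0319]
ee_rot: [[-0.74, 0.672, -0.003], [0.672, 0.74, -0.001], [0.001, -0.003, -1.0]]
wrist_force: [-15.3, -6.5, 42.7]
width: 0.0087
gripper_force: 65.8
```

>>> {"fn": "send_rows", "kwargs": {
  "increments": [0,0,0,0.03,0,0,0,0,0.02,0,0,0,0,0,0,0,0,0,0,0,0,0,0,0,0]
}}

```text
time: 6.18
ee_pos: [0.4821, 0.3105, 0.0328]
ee_rot: [[-0.74, 0.672, 0.001], [0.672, 0.74, 0.0], [-0.0, 0.001, -1.0]]
wrist_force: [-0.2, -0.5, -1.2]
width: 0.009
gripper_force: 59.4
```

>>> {"fn": "send_rows", "kwargs": {
  "increments": [40,0,0,0,0,40,0,0,0,0,40,0,0,0,0,40,0,0,0,0,40,0,0,0,0]
}}

```text
time: 6.6
ee_pos: [0.4819, 0.3105, 0.0323]
ee_rot: [[-0.74, 0.672, 0.0], [0.672, 0.74, 0.0], [-0.0, 0.0, -1.0]]
wrist_force: [-0.1, 0.6, -1.3]
width: 0.04
gripper_force: 0.0
```

>>> {"fn": "send_rows", "kwargs": {
  "increments": [40,0,0,-0.3,0,40,0,0,-0.7,0,40,0,0,-1,0,40,0,0,-1,0,40,0,0,-1,0]
}}

```text
time: 7.02
ee_pos: [0.4816, 0.3103, 0.1543]
ee_rot: [[-0.74, 0.672, -0.0], [0.672, 0.74, -0.0], [0.0, -0.0, -1.0]]
wrist_force: [1.0, 0.1, 0.1]
width: 0.0398
gripper_force: 0.0
```

```bash
python3 - <<'E'
from h import *
st=robot.state();print(st["time"],st["ee_pos"],st["width"],st["gripper_force"],st["wrist_force"])
w=vision.snapshot("wrist")["color"][:,:,::-1]
cv2.imwrite("pics/w3.png",np.clip(w.astype(float)*1.5,0,255).astype(np.uint8))
E
```

```text
7.0167 [0.48156255 0.31032792 0.15425868] 0.0398000248717661 0.0 [0.99304163 0.11764598 0.08975961]
```

View pics/w3.png

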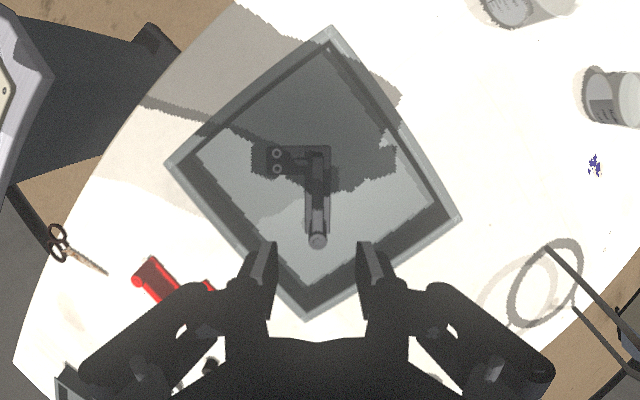

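The left bracket stands upright in the left tray, foot at (275,160) and boss at (317,240). Now the right one.

>>> {"fn": "send_rows", "kwargs": {
  "increments": [60,-0.753,-0.294,0,0,60,-0.753,-0.294,0,0,60,-0.753,-0.294,0,0,60,-0.753,-0.294,0,0,60,-0.753,-0.294,0,0]
}}

```text
time: 7.48
ee_pos: [0.5362, 0.2009, 0.1529]
ee_rot: [[-0.741, 0.672, 0.001], [0.672, 0.741, 0.0], [-0.0, 0.001, -1.0]]
wrist_force: [1.0, 1.5, 0.4]
width: 0.0597
gripper_force: 0.0
```

>>> {"fn": "send_rows", "kwargs": {
  "increments": [60,-0.753,-0.294,0,0,60,-0.753,-0.294,0,0,60,-0.753,-0.294,0,0,60,-0.753,-0.294,0,0,60,-0.753,-0.294,0,0]
}}

```text
time: 7.9
ee_pos: [0.5903, 0.0922, 0.1529]
ee_rot: [[-0.74, 0.672, 0.001], [0.672, 0.74, 0.0], [-0.0, 0.0, -1.0]]
wrist_force: [0.9, 0.2, -0.2]
width: 0.0603
gripper_force: 0.0
```

>>> {"fn": "send_rows", "kwargs": {
  "increments": [60,-0.753,-0.294,0,0,60,-0.753,-0.294,0,0,60,-0.753,-0.294,0,0,60,-0.753,-0.294,0,0,60,-0.753,-0.294,0,0]
}}

```text
time: 8.32
ee_pos: [0.6442, -0.0164, 0.1528]
ee_rot: [[-0.74, 0.672, 0.0], [0.672, 0.74, -0.0], [-0.0, 0.0, -1.0]]
wrist_force: [-0.8, 0.8, 0.8]
width: 0.06
gripper_force: 0.0
```

>>> {"fn": "send_rows", "kwargs": {
  "increments": [60,0,0,0,-0.765,60,0,0,0,-0.765,60,0,0,0,-0.765,60,0,0,0,-0.765,60,0,0,0,-0.765]
}}

```text
time: 8.73
ee_pos: [0.6438, -0.0154, 0.1527]
ee_rot: [[-0.945, 0.327, 0.0], [0.327, 0.945, 0.0], [-0.0, 0.0, -1.0]]
wrist_force: [0.1, 1.2, 0.2]
width: 0.0602
gripper_force: 0.0
```

>>> {"fn": "send_rows", "kwargs": {
  "increments": [60,0,0,0,-0.765,60,0,0,0,-0.765,60,0,0,0,-0.765,60,0,0,0,0,60,0,0,0,0]
}}

```text
time: 9.15
ee_pos: [0.6438, -0.0152, 0.1527]
ee_rot: [[-0.995, 0.098, 0.0], [0.098, 0.995, -0.0], [-0.0, -0.0, -1.0]]
wrist_force: [-0.1, -0.5, -0.2]
width: 0.0598
gripper_force: 0.0
```

```bash
python3 - <<'E'
from h import *
st=robot.state();print(st["time"],st["ee_pos"],np.round(st["ee_rot"],3).tolist())
s=vision.snapshot("wrist")
def fpix(P):
    c=(np.atleast_2d(P)-s["origin"])@np.array(s["orientation"]);v=np.c_[c[:,0],-c[:,1]];n=np.linalg.norm(v,axis=1)
    r=np.arctan2(n,-c[:,2])*s["fx"]; return [s["cx"],s["cy"]]+v/n[:,None]*r[:,None]
a=np.radians(-5.5);R=np.array([[np.cos(a),-np.sin(a)],[np.sin(a),np.cos(a)]])
im=np.clip(s["color"][:,:,::-1]*1.7,0,255).astype(np.uint8)
for q,z in((np.array([[-37,-5],[37,-5],[37,5],[-37,5]]),.035),(np.array([[-42,12],[42,12],[42,-46],[16,-46],[16,-12],[-42,-12]]),.003)):
    w=q/1000@R.T+[.6412,-.0154]
    cv2.polylines(im,[fpix(np.c_[w,np.full(len(w),z)]).astype(int)],True,(0,255,0),1)
cv2.imwrite("pics/w4.png",cv2.resize(im[90:330,180:460],None,fx=2.5,fy=2.5))
E
```

```text
9.15 [ 0.64383461 -0.01523271  0.15265471] [[-0.995, 0.098, 0.0], [0.098, 0.995, -0.0], [-0.0, -0.0, -1.0]]
```

View pics/w4.png

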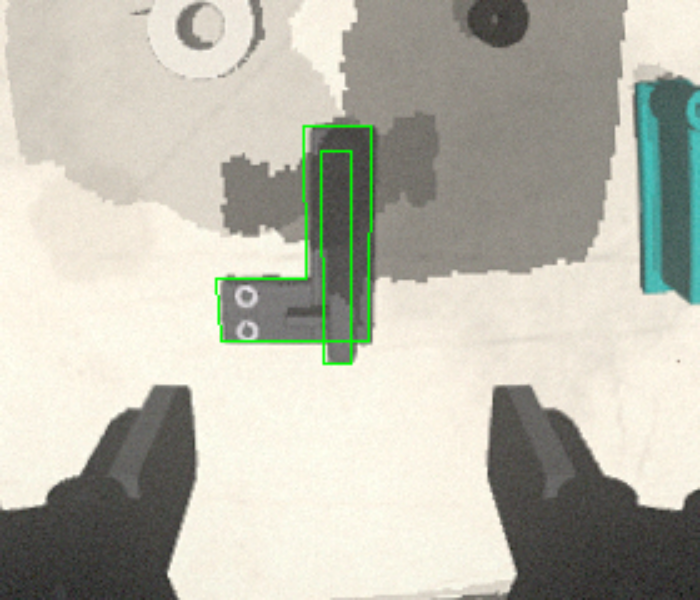

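The overlay fits: foot at (260,310), rib at (340,250) in the crop. Gripping, lifting and carrying to the right tray.

>>> {"fn": "send_rows", "kwargs": {
  "increments": [60,0,0,0.9,0,60,0,0,0.9,0,60,0,0,0.9,0,60,0,0,0.9,0,60,0,0,0.55,0]
}}

```text
time: 9.62
ee_pos: [0.6427, -0.0151, 0.0252]
ee_rot: [[-0.995, 0.099, -0.003], [0.099, 0.995, 0.0], [0.003, 0.0, -1.0]]
wrist_force: [-0.3, 0.5, 0.5]
width: 0.0603
gripper_force: 0.0
```

>>> {"fn": "send_rows", "kwargs": {
  "increments": [0,0,0,0,0,0,0,0,0,0,0,0,0,0,0,0,0,0,0,0,0,0,0,0,0]
}}

```text
time: 10.03
ee_pos: [0.6449, -0.0154, 0.0297]
ee_rot: [[-0.995, 0.096, 0.003], [0.096, 0.995, -0.0], [-0.003, -0.0, -1.0]]
wrist_force: [-0.4, 0.4, 6.9]
width: 0.0087
gripper_force: 60.0
```

>>> {"fn": "send_rows", "kwargs": {
  "increments": [0,0,0,0,0,0,0,0,0,0,0,0,0,0,0,0,0,0,0,0,0,0,0,0,0]
}}

```text
time: 10.45
ee_pos: [0.6449, -0.0154, 0.0297]
ee_rot: [[-0.995, 0.096, 0.003], [0.096, 0.995, -0.0], [-0.003, -0.0, -1.0]]
wrist_force: [-0.9, 0.4, 5.6]
width: 0.0085
gripper_force: 60.0
```

>>> {"fn": "send_rows", "kwargs": {
  "increments": [0,0,0,-0.4,0,0,0,0,-0.8,0,0,0,0,-0.9,0,0,0,0,-0.9,0,0,0,0,-0.6,0]
}}

```text
time: 10.87
ee_pos: [0.6444, -0.0153, 0.1392]
ee_rot: [[-0.995, 0.096, 0.003], [0.096, 0.995, -0.0], [-0.003, -0.0, -1.0]]
wrist_force: [0.6, -0.7, -0.9]
width: 0.0089
gripper_force: 58.8
```

>>> {"fn": "send_rows", "kwargs": {
  "increments": [0,0.185,-0.659,0,0,0,0.185,-0.659,0,0,0,0.185,-0.659,0,0,0,0.185,-0.659,0,0,0,0.185,-0.659,0,0]
}}

```text
time: 11.28
ee_pos: [0.6064, -0.1117, 0.1365]
ee_rot: [[-0.995, 0.096, 0.001], [0.096, 0.995, -0.0], [-0.001, -0.0, -1.0]]
wrist_force: [0.2, 0.7, -1.9]
width: 0.0087
gripper_force: 58.8
```

>>> {"fn": "send_rows", "kwargs": {
  "increments": [0,0.185,-0.659,0,0,0,0.185,-0.659,0,0,0,0.185,-0.659,0,0,0,0.185,-0.659,0,0,0,0.185,-0.659,0,0]
}}

```text
time: 11.7
ee_pos: [0.5692, -0.2076, 0.1365]
ee_rot: [[-0.995, 0.096, 0.001], [0.096, 0.995, -0.0], [-0.001, -0.0, -1.0]]
wrist_force: [1.0, -0.5, -0.9]
width: 0.0087
gripper_force: 58.8
```

>>> {"fn": "send_rows", "kwargs": {
  "increments": [0,0.185,-0.659,0,0,0,0.185,-0.659,0,0,0,0.185,-0.659,0,0,0,0.185,-0.659,0,0,0,0.185,-0.659,0,0]
}}

```text
time: 12.12
ee_pos: [0.5321, -0.3034, 0.1365]
ee_rot: [[-0.995, 0.096, 0.001], [0.096, 0.995, -0.001], [-0.001, -0.0, -1.0]]
wrist_force: [0.5, 1.0, -1.3]
width: 0.0086
gripper_force: 58.8
```

```bash
python3 - <<'E'
from h import *
w=vision.snapshot("wrist")["color"][:,:,::-1]
cv2.imwrite("pics/w5.png",np.clip(w.astype(float)*1.5,0,255).astype(np.uint8))
E
```

```text
(no output)
```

View pics/w5.png

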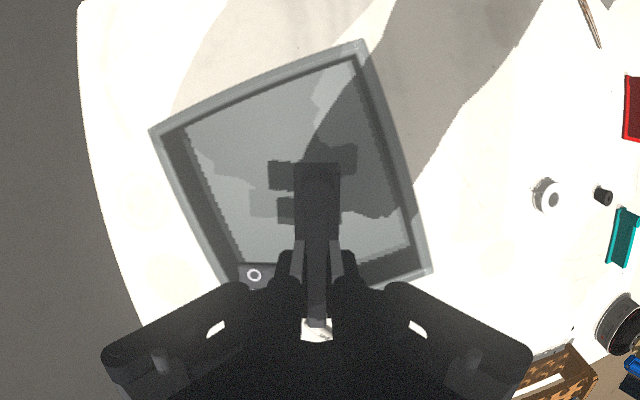

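The bracket is held upright over the right tray: boss at (317,190), foot at (255,275). Lowering gently and releasing.

>>> {"fn": "send_rows", "kwargs": {
  "increments": [0,0,0,0.8,0,0,0,0,0.8,0,0,0,0,0.7,0,0,0,0,0.4,0,0,0,0,0.3,0]
}}

```text
time: 12.58
ee_pos: [0.532, -0.3021, 0.0448]
ee_rot: [[-0.995, 0.096, -0.001], [0.096, 0.995, 0.001], [0.001, 0.001, -1.0]]
wrist_force: [-0.5, -0.5, -0.9]
width: 0.0083
gripper_force: 58.9
```

>>> {"fn": "send_rows", "kwargs": {
  "increments": [0,0,0,0.15,0,0,0,0,0.1,0,0,0,0,0.08,0,0,0,0,0.03,0,0,0,0,0,0]
}}

```text
time: 13.0
ee_pos: [0.5327, -0.3026, 0.0355]
ee_rot: [[-0.995, 0.096, 0.001], [0.096, 0.995, -0.001], [-0.001, -0.0, -1.0]]
wrist_force: [0.5, 0.2, -1.5]
width: 0.0088
gripper_force: 58.9
```

>>> {"fn": "send_rows", "kwargs": {
  "increments": [40,0,0,0,0,40,0,0,0,0,40,0,0,0,0,40,0,0,0,0,40,0,0,0,0]
}}

```text
time: 13.42
ee_pos: [0.5326, -0.3025, 0.0352]
ee_rot: [[-0.995, 0.096, 0.0], [0.096, 0.995, -0.0], [-0.0, -0.0, -1.0]]
wrist_force: [0.3, -0.1, 0.6]
width: 0.04
gripper_force: 0.0
```

>>> {"fn": "send_rows", "kwargs": {
  "increments": [40,0,0,-0.3,0,40,0,0,-0.7,0,40,0,0,-1,0,40,0,0,-1,0,40,0,0,-1,0]
}}

```text
time: 13.83
ee_pos: [0.5323, -0.3023, 0.157]
ee_rot: [[-0.995, 0.096, 0.0], [0.096, 0.995, 0.0], [-0.0, 0.0, -1.0]]
wrist_force: [0.8, -0.4, 0.8]
width: 0.04
gripper_force: 0.0
```

>>> {"fn": "send_rows", "kwargs": {
  "increments": [40,0,0,-0.5,0,40,0,0,0,0,40,0,0,0,0,40,0,0,0,0,40,0,0,0,0]
}}

```text
time: 14.25
ee_pos: [0.532, -0.3021, 0.1688]
ee_rot: [[-0.995, 0.096, -0.002], [0.096, 0.995, 0.001], [0.002, 0.001, -1.0]]
wrist_force: [-0.1, -0.2, 0.6]
width: 0.0401
gripper_force: 0.0
```

```bash
python3 - <<'E'
from h import *
w=vision.snapshot("wrist")["color"][60:320,160:480,::-1]; s=vision.snapshot("scene")["color"][130:300,190:450,::-1]
cv2.imwrite("pics/w6.png",np.hstack([np.clip(w.astype(float)*1.5,0,255).astype(np.uint8),cv2.resize(s,(398,260))]))
E
```

```text
(no output)
```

View pics/w6.png

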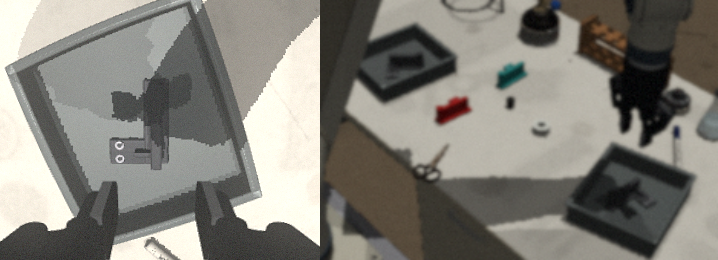

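Both brackets stand upright in their trays: the right one at (150,120) in the wrist crop, the left one at (405,62) in the scene crop. The gripper is clear of everything.

```bash
python3 -c "
from cell import order
print(order.hand_in())"
```

```text
the job is handed in; nothing more can be done
None
```

The left-hand bracket is in the left tray and the right-hand one in the right tray; both looked upright and released in the last pictures, and the job was handed in at about 14 s of the 54 s allowed, with no verdict returned.

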